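# Bring a castle nut to its next pin slot

### The arm

A 6-joint arm with a two-finger parallel gripper is mounted at the origin on the work surface. World frame = base frame: x ahead of the robot, y to its left, z up, the work surface at z = 0. Lengths are in mm, angles in rad, forces in N, time in s.
With the tool pointing down it reaches from about 325 to 750 mm from the base axis. Payload 7.6 kg.
Tool frame: the origin (TCP) lies midway between the tips of the shut fingers; the grasp point (between the pads) lies 19 mm behind it; z points along the fingers, y is the direction in which the jaws open and shut (so a half turn about z gives the same grasp; the last joint's range is limited). The gripper opens to 85 mm and grips with 20 to 120 N. Pads are 22 mm wide; open, the fingers measure 114 mm over their backs; the gripper's body (76 mm by 85 mm) begins 54 mm behind the grasp point. The pads swing forward as they close: fully open they stand 13 mm farther back than shut.
Start: joints at [-1.289, 0.052, 1.401, -0, 1.689, -0.07], TCP at [180.934, -492.858, 231.323] pointing down, gripper open.
Joint ranges: [-2.9, 2.9], [-0.91, 2.17], [0.12, 2.37], [-1.06, 4.2], [0.26, 2.73], [-2.93, 2.93]. Speed limits (rad/s): [2.57, 2.57, 3.01, 3.14, 3.14, 3.14].

### API

Orientations are given as a unit quaternion [w, x, y, z].
In Python, from workcell import sense, read_camera, camera_info, hand_in gives the robot as it stands.
- The arm moves only by the tool servo_tool, never from a script. Its arguments are lists of equal length, an entry for each row: "translation": the shift along the tool's x, y, z in m, a list of three; "delta_rot": the turn, a rotation vector about the tool's x, y, z in rad, a list of three. In form: {"translation": [[dx, dy, dz], ...], "delta_rot": [[wx, wy, wz], ...]}. A call has 1 to 5 rows; each row is the pose to reach, as a shift and turn from the pose commanded when the call began, along the tool's axes at that moment; what a row does not reach only later rows make up. A row lasts 1/12 s, in which the tool goes at most 41.7 mm and 7.16 degrees, less where a joint would pass 70% of its speed; a pose out of reach is approached as far as the arm can. A call with a gripper value outside its range is refused whole. "hand" is the finger opening in m, from 0 to 0.0854, set as the call begins (left out, the last holds). The fingers move at their own pace and stop on an object; "grip_force" is the grip in N (left out, the last holds). Time passes only in rows, so rows that repeat a pose let the fingers close. It gives the time, the measured TCP pose, the force and the opening at its end, in the units of the state.
- sense(): the state, without advancing time (a new reading comes with each control period).
- read_camera(name): name is "scene" or "top" or "wrist"; returns (picture, depth): 384x512x3 uint8, blue, green, red; 384x512 float32, mm along the optical axis (not along the pixel's ray), 0 where there is no reading.
- camera_info(name): a dict with "intrinsics" (3x3 intrinsics, pixels), "cam_to_world" (4x4, takes a point from camera to world coordinates); the wrist camera has in their place "hand_eye" (4x4, takes a point from camera to tool coordinates, whose origin is the TCP and whose axes are the flange's). Camera axes: x right, y up, looking along -z (the intrinsics and any distortion apply to the point x, -y, -z); pixel columns grow to the right and rows downward; lengths in mm; the calibration is good to about 2 mm. The wrist camera is an equidistant fisheye: a pixel r from the principal point sees the ray r / f radians off the axis. A picture is of the moment at which its call begins: read the wrist's pose just before it. camera_info takes no time and is no camera call.
- hand_in(): hands the job in, once; it reports no verdict.
The state is a dict: "clock": time; "joints": joint angles; "joint_vel": joint speeds; "joint_efforts": joint torques, N m; "ee_pos": TCP position; "orientation": TCP orientation; "wrist_force": force on the tool from outside, world axes, zero at the start; "ft_torque": the same for the moment, N m; "gripper_width": finger opening in mm.
Only numpy, scipy, OpenCV 4.12 (cv2) and the standard library are available. Lean on these libraries where they do the work, as an engineer would, in place of code of your own. Each camera call takes 0.05 s, during which the arm holds its last target.

### The job

On the bench stand two round black microscope stages whose spindles carry slotted castle nuts; one already has its cotter pin in. On the one without a pin, tighten the nut clockwise (seen from above) just to the next slot that lines up with the cross hole in the spindle, so that a pin could go through, then let go of it. Do not slacken the nut back to the slot before or turn it well past the right one, and leave the pinned stage alone.

Things in the scene. Friction and masses are not known exactly. Their poses are not given: they have to be found in the camera images.
- nut (a joint): The unpinned stage's castle nut: turning angle about its vertical axis, rad, growing clockwise seen from above (tightening). Six slots 60 deg apart. At 0 a slot lines up with the cross hole; it starts 0.25 to 0.65 past that, and the next slot lines up at 1.047. It turns stiffly (about 0.2 N m), stays where left and does not rise or sink.
- nut_grip (a point): Centre of that nut's six-sided body, on its axis, 58 mm above the bench. Steel, 46 mm across flats, 53 across corners, 24 mm high (12 above and below this point); on it a crown 10 mm high, 43 mm across, cut by six 7 mm slots, one over each flat's middle. Turns with the nut: x points level through a slot, square to its flat; flats face every 60 deg from x; z up. Spindle top: 88 mm above the bench.
- cross_hole (a point): Middle of the 6 mm cross hole in that stage's 30 mm spindle, 75 mm above the bench, at slot height. Fixed; x runs along the hole, z up. A white scribed line across the dark spindle's top end is parallel to the hole. Under the nut: collar 42 mm across (32 to 46 mm above the bench), boss 64 mm (22 to 32 mm), black disc 130 mm (0 to 22 mm), all fixed to the bench.
- pinned_stage: The other black stage, same size and nut, all fixed: a brass cotter pin 65 mm long already runs through slot and cross hole and sticks out at both sides. Leave it alone. Origin: centre of its underside, on the bench. A square grey clamp block with a plain unslotted nut of the same size stands in the same row: a bystander.
Things that resemble listed ones, but are neither listed nor needed, are in the scene too. What is shaped like the part that bears nut but purple is not meant.

How it is judged:
By the outcome, as a careful person would: the job done as asked, in the order asked, and still so for the second after the job is handed in, with the robot touching nothing.
It also fails if it takes over 32 s, if anything falls off the work surface, if the arm or the gripper's body presses on something with over 40 N, if the wrist force passes 120 N, or if a joint passes its speed limit or range.

## Working session

There is one attempt and no reset: what is moved stays moved. The work goes in short steps, Python scripts to look and compute and a tool call to move; the robot and the scene stay as the last step left them, time stands still between calls to the robot, and variables do not carry over. Pictures are saved under pics/ and viewed, and the job is handed in when it is done.

Besides the shell and the picture viewer there is one more tool, called in YAML: its name, and indented under it one key for each argument. servo_tool: Moves the arm, as the interface text tells. Its arguments: {"type":"object","properties":{"translation":{"type":"array"},"delta_rot":{"type":"array"},"hand":{"type":"number"},"grip_force":{"type":"number"}},"required":["translation","delta_rot"]}

```bash
mkdir -p pics; ls; python3 - <<'E'
from workcell import sense, read_camera, camera_info
import cv2,numpy as np
np.set_printoptions(precision=4,suppress=True)
s=sense();print(s)
for n in("scene","top"):
    p,d=read_camera(n);cv2.imwrite(f"pics/{n}0.png",p);np.save(f"{n}0.npy",d)
    i=camera_info(n);print(n,i)
print(camera_info("wrist"))
E
```

```text
pics
{'clock': 0.0, 'joints': array([-1.2893,  0.0529,  1.4017,  0.    ,  1.6886, -0.0703]), 'joint_vel': array([ 0.001 ,  0.0016,  0.    ,  0.0009, -0.0003,  0.0023]), 'joint_efforts': array([  0.0002, -38.1659, -36.0194,  -0.0001,   0.006 ,  -0.    ]), 'ee_pos': array([ 180.8466, -492.5404,  230.4525]), 'orientation': array([-0.0008,  0.9846,  0.175 , -0.0001]), 'wrist_force': array([ 0.0721, -0.8307, -0.4487]), 'ft_torque': array([-0.0422, -0.0007,  0.0066]), 'gripper_width': 85.75900444962423}
scene {'intrinsics': array([[495.4386,   0.    , 255.1644],
       [  0.    , 495.4386, 196.5164],
       [  0.    ,   0.    ,   1.    ]]), 'cam_to_world': array([[  -0.7189,   -0.4829,    0.5   , 1158.3545],
       [   0.6951,   -0.5024,    0.5142,  606.167 ],
       [   0.0029,    0.7172,    0.6968, 1031.7602],
       [   0.    ,    0.    ,    0.    ,    1.    ]])}
top {'intrinsics': array([[445.0672,   0.    , 252.0204],
       [  0.    , 445.0672, 190.1063],
       [  0.    ,   0.    ,   1.    ]]), 'cam_to_world': array([[   0.0249,    0.995 ,   -0.0969,  387.224 ],
       [  -0.9996,    0.0234,   -0.0172, -104.9123],
       [  -0.0148,    0.0973,    0.9951, 1241.077 ],
       [   0.    ,    0.    ,    0.    ,    1.    ]])}
{'intrinsics': array([[297.3186,   0.    , 258.1507],
       [  0.    , 297.3186, 191.7233],
       [  0.    ,   0.    ,   1.    ]]), 'hand_eye': array([[  -0.0007,    0.9638,    0.2665,   68.7428],
       [   1.    ,    0.0004,    0.0013,    0.5866],
       [   0.0012,    0.2665,   -0.9638, -143.5028],
       [   0.    ,    0.    ,    0.    ,    1.    ]])}
```

View pics/scene0.png

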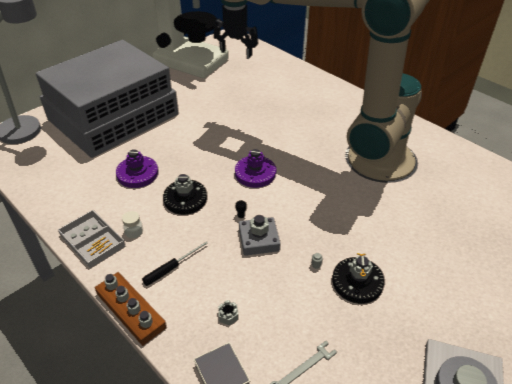

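View pics/top0.png

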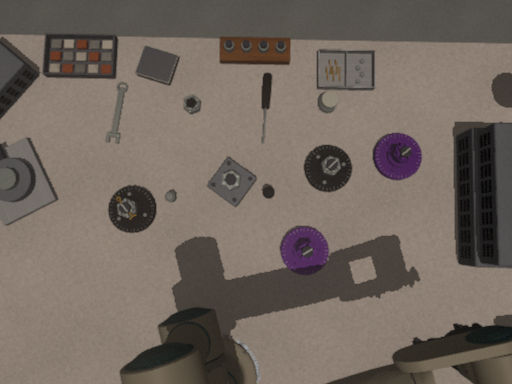

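The unpinned black stage is at about (328,167) in the top view and (185,190) in the scene view. The pinned one, with brass, is at (132,208) in the top view.

```bash
cat > h.py <<'E'
import numpy as np,cv2
from workcell import sense, read_camera, camera_info
from scipy.spatial.transform import Rotation as R
np.set_printoptions(precision=4,suppress=True)
def ray(n,u,v,T=None):
    i=camera_info(n);K=i["intrinsics"]
    x=(u-K[0,2])/K[0,0];y=(v-K[1,2])/K[1,1]
    if n=="wrist":
        r=np.hypot(x,y);k=np.sin(r)/r if r>1e-9 else 1
        d=np.array([x*k,-y*k,-np.cos(r)]);M=T@i["hand_eye"]
    else: d=np.array([x,-y,-1]);M=i["cam_to_world"]
    return M[:3,3],M[:3,:3]@d
def onz(n,u,v,z,T=None):
    o,d=ray(n,u,v,T);return o+d*(z-o[2])/d[2]
def toolT(s):
    q=s["orientation"];T=np.eye(4);T[:3,:3]=R.from_quat([q[1],q[2],q[3],q[0]]).as_matrix();T[:3,3]=s["ee_pos"];return T
E
python3 - <<'E'
from h import *
p=cv2.imread("pics/top0.png")
c=p[137:197,298:358];cv2.imwrite("pics/top0z.png",cv2.resize(c,None,fx=9,fy=9,interpolation=cv2.INTER_CUBIC))
print(onz("top",330.5,165.5,88),onz("top",328,168,22),onz("scene",185,180,88), onz("scene",185,196,22))
T=toolT(sense());print(T)
E
```

```text
[ 568.8949 -288.282    88.    ] [ 572.1693 -291.9542   22.    ] [ 577.6546 -276.072    88.    ] [ 580.3171 -282.8552   22.    ]
[[   0.9388    0.3446   -0.0004  180.8541]
 [   0.3446   -0.9388    0.0013 -492.5825]
 [   0.0001   -0.0014   -1.      230.5802]
 [   0.        0.        0.        1.    ]]
```

View pics/top0z.png

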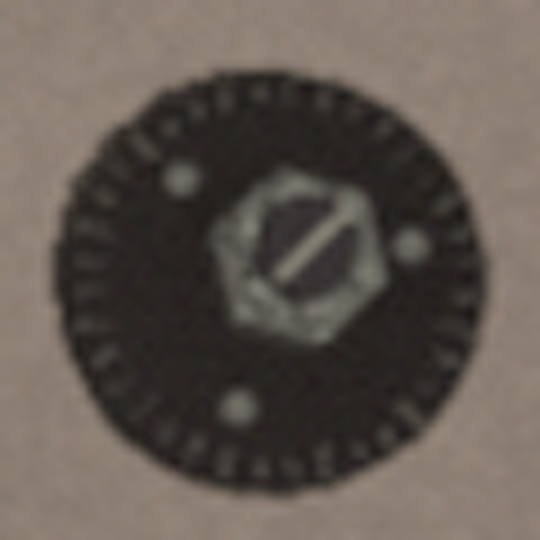

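servo_tool:
  translation:
    - [0.04, -0.005, 0]
    - [0.08, -0.01, 0]
    - [0.12, -0.015, 0]
    - [0.16, -0.02, 0]
    - [0.2, -0.025, 0]
  delta_rot:
    - [0, 0, 0]
    - [0, 0, 0]
    - [0, 0, 0]
    - [0, 0, 0]
    - [0, 0, 0]

```text
clock: 0.52
ee_pos: [361.4, -399.2, 230.9]
orientation: [-0.0, 0.985, 0.175, -0.0]
wrist_force: [0.5, -0.8, -0.2]
gripper_width: 85.1
```

servo_tool:
  translation:
    - [0.04, -0.005, 0]
    - [0.08, -0.01, 0]
    - [0.12, -0.015, 0]
    - [0.16, -0.02, 0]
    - [0.2, -0.026, 0]
  delta_rot:
    - [0, 0, 0]
    - [0, 0, 0]
    - [0, 0, 0]
    - [0, 0, 0]
    - [0, 0, 0]

```text
clock: 0.93
ee_pos: [540.3, -305.8, 230.7]
orientation: [-0.0, 0.985, 0.175, -0.0]
wrist_force: [0.1, 0.1, -0.1]
gripper_width: 85.4
```

servo_tool:
  translation:
    - [0.03, -0.005, 0]
    - [0.03, -0.005, 0]
    - [0.03, -0.005, 0]
    - [0.03, -0.005, 0]
  delta_rot:
    - [0, 0, 0]
    - [0, 0, 0]
    - [0, 0, 0]
    - [0, 0, 0]

```text
clock: 1.27
ee_pos: [564.8, -292.4, 230.7]
orientation: [-0.0, 0.985, 0.175, -0.001]
wrist_force: [-0.3, -0.5, -0.4]
gripper_width: 85.5
```

```bash
python3 - <<'E'
from h import *
s=sense();print(s["clock"],s["ee_pos"],s["orientation"],s["joint_vel"],s["joints"])
p,d=read_camera("wrist");cv2.imwrite("pics/w1.png",p);np.save("w1T.npy",toolT(s));np.save("w1d.npy",d)
p,_=read_camera("top");cv2.imwrite("pics/t1.png",p)
p,_=read_camera("scene");cv2.imwrite("pics/s1.png",p)
E
```

```text
1.2667 [ 564.8463 -292.367   230.7483] [-0.0002  0.9846  0.1749 -0.0006] [-0.0248 -0.0199  0.0088  0.0001 -0.0005  0.0018] [-0.5355  0.3722  1.0351 -0.0005  1.7354  0.6836]
```

View pics/w1.png

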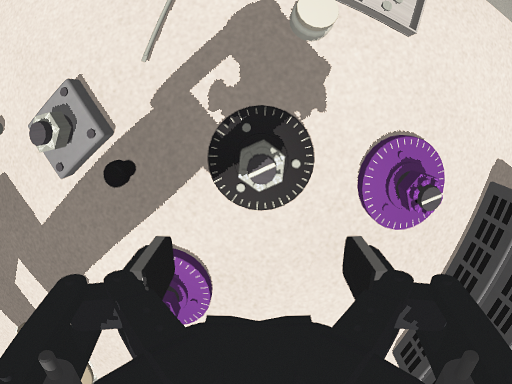

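```bash
python3 - <<'E'
from h import *
p=cv2.imread("pics/w1.png")
c=p[130:202,225:305];cv2.imwrite("pics/w1z.png",cv2.resize(c,None,fx=8,fy=8,interpolation=cv2.INTER_CUBIC))
E
```

```text
(no output)
```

View pics/w1z.png

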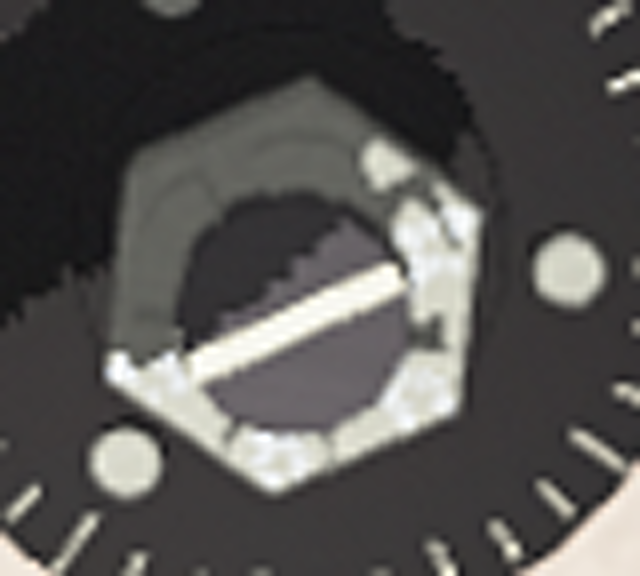

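```bash
python3 - <<'E'
from h import *
T=np.load("w1T.npy")
def px(a): return (225+(a[0]+.5)/8-.5,130+(a[1]+.5)/8-.5)
C=[(311,78),(480,208),(460,412),(275,492),(110,365),(133,160)]
P=np.array([onz("wrist",*px(c),70,T)[:2] for c in C]);print(P,P.mean(0))
print("across",[np.linalg.norm(P[i]-P[i+3]) for i in range(3)])
dd=P-P.mean(0);print(np.degrees(np.arctan2(dd[:,1],dd[:,0])), np.linalg.norm(dd,axis=1))
L=[onz("wrist",*px(c),88,T)[:2] for c in [(190,370),(402,276)]];v=L[1]-L[0];print("line",L,np.mean(L,0),np.degrees(np.arctan2(v[1],v[0])),np.linalg.norm(v))
p=cv2.imread("pics/w1.png")
c=p[130:202,225:305].astype(float);c=255*(c/255)**.5
cv2.imwrite("pics/w1g.png",cv2.resize(c.astype(np.uint8),None,fx=8,fy=8,interpolation=cv2.INTER_NEAREST))
E
```

```text
[[ 604.3622 -283.757 ]
 [ 596.1423 -310.1076]
 [ 569.9037 -317.4531]
 [ 551.2503 -298.3365]
 [ 560.0136 -272.0913]
 [ 586.5626 -265.9227]] [ 578.0391 -291.278 ]
across [np.float64(55.07665582531524), np.float64(52.44540655150327), np.float64(54.156210199463445)]
[  15.9457  -46.1266 -107.2657 -165.2389  133.2127   71.4192] [27.3764 26.1205 27.4102 27.7032 26.3258 26.7496]
line [array([ 566.927 , -281.4133]), array([ 586.9373, -301.7565])] [ 576.9322 -291.5849] -45.472672077316005 28.53518142943559
```

View pics/w1g.png

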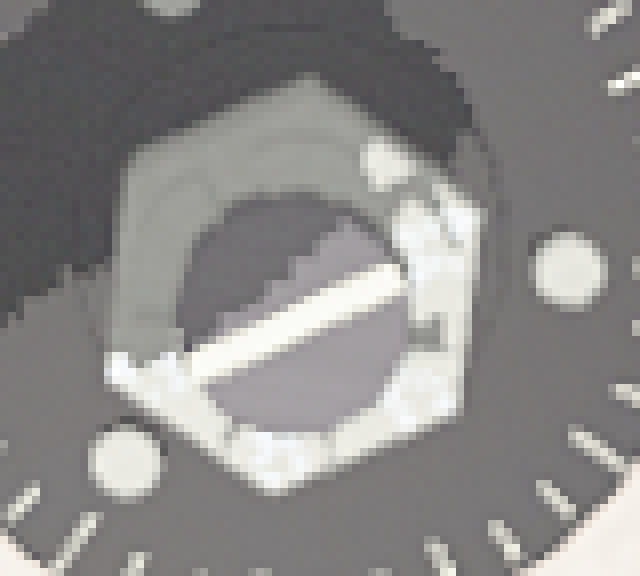

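The unpinned stage's nut is at (263,160) in the wrist view. Its hexagon measures about 54 mm across corners, as specified, with its centre near (578,-291). I'll refine the angles next.

```bash
python3 - <<'E'
from h import *
def line(n,f,u0,u1,v0,v1,T=None,thr=.25,k=8):
    p=cv2.imread(f)[v0:v1,u0:u1]
    g=cv2.resize(p.astype(np.float32),None,fx=k,fy=k,interpolation=cv2.INTER_CUBIC)
    return g
T=np.load("w1T.npy")
p=cv2.imread("pics/w1.png").astype(int)
# yellowish-white: line colour vs nut colour
for (u,v) in [(258,171),(262,169),(268,167),(275,184),(278,180),(282,178)]: print(p[v,u])
k=8
g=cv2.resize(p[130:202,225:305].astype(np.float32),None,fx=k,fy=k,interpolation=cv2.INTER_CUBIC)
m=((g.mean(2)>170)).astype(np.uint8)
# restrict to circle spindle top r
Y,X=np.mgrid[:g.shape[0],:g.shape[1]]
m[(X-296)**2+(Y-322)**2>85**2]=0
ys,xs=np.nonzero(m)
W=np.array([onz("wrist",225+(x+.5)/k-.5,130+(y+.5)/k-.5,88,T)[:2] for x,y in zip(xs[::3],ys[::3])])
w=W-W.mean(0);e,V=np.linalg.eigh(w.T@w);d=V[:,1];print(len(W),W.mean(0),np.degrees(np.arctan2(d[1],d[0]))%180, np.sqrt(e*12/len(W)))
# top camera
p=cv2.imread("pics/top0.png")
g=cv2.resize(p[137:197,298:358].astype(np.float32),None,fx=9,fy=9,interpolation=cv2.INTER_CUBIC)
m=(g.mean(2)>105).astype(np.uint8)
Y,X=np.mgrid[:g.shape[0],:g.shape[1]]
m[(X-308)**2+(Y-246)**2>38**2]=0
ys,xs=np.nonzero(m)
W=np.array([onz("top",298+(x+.5)/9-.5,137+(y+.5)/9-.5,88)[:2] for x,y in zip(xs,ys)])
w=W-W.mean(0);e,V=np.linalg.eigh(w.T@w);d=V[:,1];print(len(W),W.mean(0),np.degrees(np.arctan2(d[1],d[0]))%180,np.sqrt(e*12/len(W)))
# wrist hex: mask sides by line fits on edges (saturation-free): fit each edge between corners
T=np.load("w1T.npy")
p=cv2.imread("pics/w1.png");g=cv2.cvtColor(p,cv2.COLOR_BGR2GRAY)
C=np.array([(311,78),(480,208),(460,412),(275,492),(110,365),(133,160)],float)
Cp=np.c_[225+(C[:,0]+.5)/8-.5,130+(C[:,1]+.5)/8-.5];ce=Cp.mean(0)
from scipy.ndimage import map_coordinates
for i in range(6):
    a,b=Cp[i],Cp[(i+1)%6];t=(b-a)/np.linalg.norm(b-a);n=np.array([t[1],-t[0]]);n*=np.sign(n@((a+b)/2-ce))
    pts=[]
    for f in np.linspace(.12,.88,25):
        q=a+(b-a)*f;s=np.arange(-2.5,2.51,.1);Q=q+s[:,None]*n
        pr=map_coordinates(g.astype(float),[Q[:,1],Q[:,0]],order=1)
        dp=-np.gradient(pr);dp[dp<0]=0
        j=np.argmax(dp);lo=max(0,j-8);sl=slice(lo,j+9)
        pts.append(q+n*((s[sl]*dp[sl]).sum()/max(dp[sl].sum(),1e-9)))
    W=np.array([onz("wrist",*q,70,T)[:2] for q in pts])
    vx,vy,x0,y0=cv2.fitLine(W.astype(np.float32),cv2.DIST_HUBER,0,.01,.01).ravel()
    nn=np.array([-vy,vx]);off=nn@(np.array([x0,y0])-[577.5,-291.4])
    if off<0: nn=-nn;off=-off
    print(i,"normal deg",np.degrees(np.arctan2(nn[1],nn[0])),"mod60",np.degrees(np.arctan2(nn[1],nn[0]))%60,"off",off)
E
```

```text
[241 247 247]
[240 247 247]
[240 246 247]
[139 149 150]
[207 217 216]
[133 143 143]
1883 [ 577.0933 -291.619 ] 135.73154690039402 [ 4.1663 20.8875]
853 [ 572.9493 -291.8428] 135.62143531131582 [ 3.2943 21.5855]
0 normal deg -20.019835 mod60 39.980164 off 23.232658648616606
1 normal deg -75.415634 mod60 44.584366 off 23.073298702731723
2 normal deg -135.04451 mod60 44.95549 off 23.41338678047106
3 normal deg 164.26799 mod60 44.26799 off 23.91589130294305
4 normal deg 104.10353 mod60 44.10353 off 23.32010234480729
5 normal deg 43.767773 mod60 43.767773 off 25.155283900233538
```

servo_tool:
  translation:
    - [0.004, 0.001, 0.026]
    - [0.008, 0.002, 0.052]
    - [0.011, 0.003, 0.078]
    - [0.011, 0.003, 0.104]
    - [0.011, 0.003, 0.13]
  delta_rot:
    - [0, 0, 0.03]
    - [0, 0, 0.06]
    - [0, 0, 0.102]
    - [0, 0, 0.102]
    - [0, 0, 0.102]

```text
clock: 1.83
ee_pos: [575.9, -292.0, 100.5]
orientation: [0.0, 0.992, 0.124, 0.0]
wrist_force: [0.1, -0.4, -0.2]
gripper_width: 85.7
```

servo_tool:
  translation:
    - [0, 0, 0]
    - [0, 0, 0]
    - [0, 0, 0]
  delta_rot:
    - [0, 0, 0]
    - [0, 0, 0]
    - [0, 0, 0]

```text
clock: 2.08
ee_pos: [577.1, -292.1, 103.7]
orientation: [0.001, 0.992, 0.124, 0.001]
wrist_force: [1.2, -0.2, 1.1]
gripper_width: 85.7
```

```bash
python3 - <<'E'
from h import *
s=sense();T=toolT(s);print(s["clock"],s["ee_pos"],s["joint_vel"],s["joints"],s["wrist_force"]);print(T,np.degrees(np.arctan2(T[1,1],T[0,1])))
p,d=read_camera("wrist");cv2.imwrite("pics/w2.png",p);np.save("w2T.npy",T)
E
```

```text
2.0833 [ 577.0642 -292.0642  103.7154] [ 0.0047 -0.0142 -0.0219 -0.0008 -0.0056  0.0002] [-0.5256  0.4601  1.1762 -0.0001  1.5022  0.7962] [ 1.1613 -0.191   1.0779]
[[   0.9692    0.2464    0.0026  577.0642]
 [   0.2464   -0.9692   -0.0016 -292.0642]
 [   0.0021    0.0022   -1.      103.7154]
 [   0.        0.        0.        1.    ]] -75.73470913616522
```

View pics/w2.png

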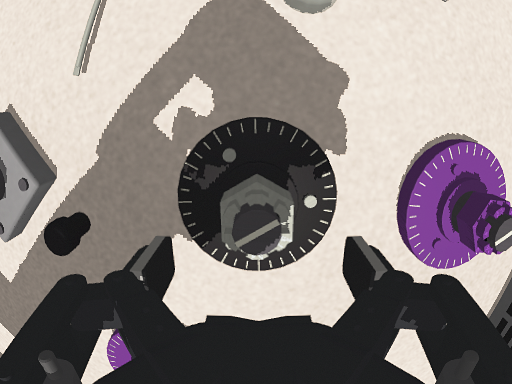

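The nut at (257,215) sits midway between the fingers, which are at columns 165 and 350.

```bash
python3 - <<'E'
from h import *
p=cv2.imread("pics/w2.png")
c=p[165:275,205:310].astype(float);c=255*(c/255)**.6
cv2.imwrite("pics/w2z.png",cv2.resize(c.astype(np.uint8),None,fx=5.4,fy=5.4,interpolation=cv2.INTER_CUBIC))
E
```

```text
(no output)
```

View pics/w2z.png

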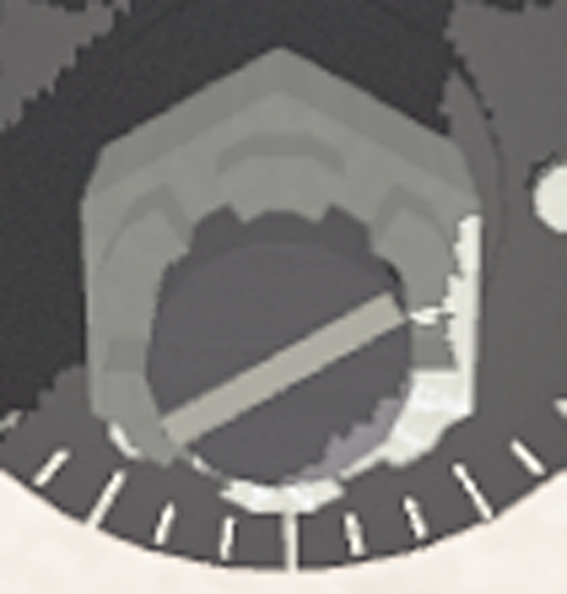

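```bash
python3 - <<'E'
from h import *
T=np.load("w2T.npy");k=5.4
f=lambda x,y:(205+(x+.5)/k-.5,165+(y+.5)/k-.5)
L=np.array([onz("wrist",*f(*c),88,T) for c in [(174,432),(397,307)]]);v=L[1]-L[0]
print(L.mean(0),np.linalg.norm(v),np.degrees(np.arctan2(v[1],v[0]))%180)
c=np.array([onz("wrist",*f(*c),88,T) for c in [(148,362),(412,362)]]);print("spindle lr",c.mean(0),np.linalg.norm(c[0]-c[1]))
# hex left/right edges top z=70 at body height: 
for a,b in [((83,205),(92,405)),((478,205),(473,410))]:
    P=[onz("wrist",*f(*q),70,T) for q in (a,b)];d=P[0]-P[1];print(P,np.degrees(np.arctan2(d[1],d[0])))
for a,b in [((125,352),(432,352))]:
    P=[onz("wrist",*f(*q),72,T) for q in (a,b)];d=P[1]-P[0];print("slot",np.mean(P,0),np.degrees(np.arctan2(d[1],d[0])))
E
```

```text
[ 576.6941 -291.8185   88.    ] 28.24489749151895 135.68564032959813
spindle lr [ 577.552  -291.1735   88.    ] 28.45564633264335
[array([ 583.6261, -265.9197,   70.    ]), array([ 558.8885, -272.2176,   70.    ])] 14.28324676177378
[array([ 594.9123, -310.472 ,   70.    ]), array([ 569.6254, -317.298 ,   70.    ])] 15.106361582742938
slot [ 572.118  -292.2801   72.    ] -75.76298451231787
```

servo_tool:
  translation:
    - [0, 0, 0.017]
    - [0, 0, 0.034]
    - [0, 0, 0.051]
    - [0, 0, 0.064]
    - [0, 0, 0.064]
  delta_rot:
    - [0, 0, 0]
    - [0, 0, 0]
    - [0, 0, 0]
    - [0, 0, 0]
    - [0, 0, 0]

```text
clock: 2.55
ee_pos: [575.8, -290.8, 35.6]
orientation: [-0.001, 0.992, 0.125, -0.001]
wrist_force: [-0.6, -0.2, -0.6]
gripper_width: 85.4
```

servo_tool:
  translation:
    - [0, 0, 0]
    - [0, 0, 0]
    - [0, 0, 0]
  delta_rot:
    - [0, 0, 0]
    - [0, 0, 0]
    - [0, 0, 0]

```text
clock: 2.8
ee_pos: [577.5, -291.7, 39.3]
orientation: [0.001, 0.992, 0.125, 0.001]
wrist_force: [-0.5, -0.8, 0.2]
gripper_width: 85.7
```

servo_tool:
  translation:
    - [0, 0, 0.002]
    - [0, 0, 0.002]
    - [0, 0, 0.002]
    - [0, 0, 0.002]
    - [0, 0, 0.002]
  delta_rot:
    - [0, 0, 0]
    - [0, 0, 0]
    - [0, 0, 0]
    - [0, 0, 0]
    - [0, 0, 0]
  hand: 0.04
  grip_force: 60

```text
clock: 3.22
ee_pos: [576.7, -291.1, 35.7]
orientation: [0.0, 0.992, 0.125, 0.0]
wrist_force: [-0.8, 0.5, 2.9]
gripper_width: 45.3
```

servo_tool:
  translation:
    - [0, 0, 0]
    - [0, 0, 0]
    - [0, 0, 0]
    - [0, 0, 0]
    - [0, 0, 0]
  delta_rot:
    - [0, 0, 0]
    - [0, 0, 0]
    - [0, 0, 0]
    - [0, 0, 0]
    - [0, 0, 0]

```text
clock: 3.63
ee_pos: [576.7, -291.2, 35.7]
orientation: [0.0, 0.992, 0.125, 0.0]
wrist_force: [-2.3, 1.4, 5.3]
gripper_width: 45.2
```

```bash
python3 - <<'E'
from h import *
s=sense();T=toolT(s);print({k:s[k] for k in("clock","ee_pos","wrist_force","ft_torque","gripper_width","joint_vel")},np.degrees(np.arctan2(T[1,1],T[0,1])))
p,d=read_camera("wrist");cv2.imwrite("pics/w3.png",p)
E
```

```text
{'clock': 3.6333, 'ee_pos': array([ 576.7353, -291.1551,   35.6946]), 'wrist_force': array([-2.2701,  1.3742,  5.2682]), 'ft_torque': array([0.241 , 0.4559, 0.1042]), 'gripper_width': 45.19265707227752, 'joint_vel': array([-0.0004,  0.0007,  0.0002, -0.001 , -0.0002, -0.0002])} -75.68140504757187
```

View pics/w3.png

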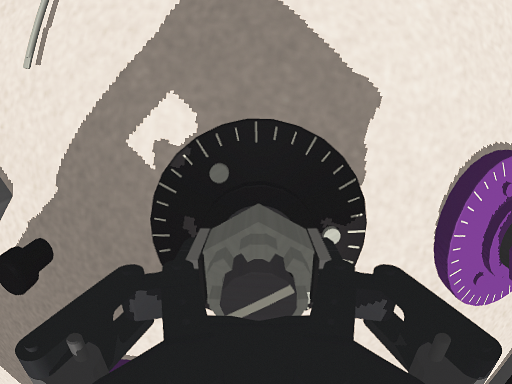

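The pads sit flat on the nut, and the reading of 45.2 mm is close to 46. Now I'll turn clockwise about 0.50 rad in small steps.

servo_tool:
  translation:
    - [0, 0, 0]
    - [0, 0, 0]
    - [0, 0, 0]
    - [0, 0, 0]
    - [0, 0, 0]
  delta_rot:
    - [0, 0, 0.05]
    - [0, 0, 0.1]
    - [0, 0, 0.15]
    - [0, 0, 0.2]
    - [0, 0, 0.25]

```text
clock: 4.1
ee_pos: [576.8, -291.4, 35.7]
orientation: [0.0, 1.0, -0.001, 0.0]
wrist_force: [-2.2, -0.8, 4.2]
gripper_width: 45.1
```

```bash
cat > st.py <<'E'
from h import *
s=sense();T=toolT(s);print({k:s[k] for k in("clock","ee_pos","wrist_force","ft_torque","gripper_width","joint_vel")},np.degrees(np.arctan2(T[1,1],T[0,1])))
E
python3 st.py
```

```text
{'clock': 4.1, 'ee_pos': array([ 576.771 , -291.4314,   35.7159]), 'wrist_force': array([-2.245 , -0.753 ,  4.2477]), 'ft_torque': array([0.1289, 0.3434, 0.2415]), 'gripper_width': 45.11259256416239, 'joint_vel': array([ 0.0005,  0.0003,  0.0009,  0.0002, -0.0011,  0.5964])} -90.14175852566477
```

servo_tool:
  translation:
    - [0, 0, 0]
    - [0, 0, 0]
    - [0, 0, 0]
    - [0, 0, 0]
    - [0, 0, 0]
  delta_rot:
    - [0, 0, 0.05]
    - [0, 0, 0.1]
    - [0, 0, 0.15]
    - [0, 0, 0.2]
    - [0, 0, 0.23]

```text
clock: 4.52
ee_pos: [576.7, -291.7, 35.7]
orientation: [0.0, 0.993, -0.116, 0.0]
wrist_force: [-2.3, -0.7, 4.0]
gripper_width: 45.2
```

servo_tool:
  translation:
    - [0, 0, 0]
    - [0, 0, 0]
  delta_rot:
    - [0, 0, 0]
    - [0, 0, 0]

```text
clock: 4.68
ee_pos: [576.7, -291.7, 35.7]
orientation: [0.0, 0.993, -0.115, 0.0]
wrist_force: [-2.0, -1.0, 4.9]
gripper_width: 45.1
```

```bash
python3 st.py;python3 - <<'E'
from h import *
s=sense()
p,d=read_camera("wrist");cv2.imwrite("pics/w4.png",p);np.save("w4T.npy",toolT(s))
cv2.imwrite("pics/w4z.png",cv2.resize(p[190:330,170:350],None,fx=4,fy=4,interpolation=cv2.INTER_CUBIC))
E
```

```text
{'clock': 4.6833, 'ee_pos': array([ 576.7289, -291.6557,   35.7085]), 'wrist_force': array([-1.9528, -1.0387,  4.9248]), 'ft_torque': array([-0.1   ,  0.3954, -0.2066]), 'gripper_width': 45.08267125226689, 'joint_vel': array([ 0.001 ,  0.0002, -0.0002,  0.0008, -0.0014, -0.0054])} -103.1745592197681
```

View pics/w4z.png

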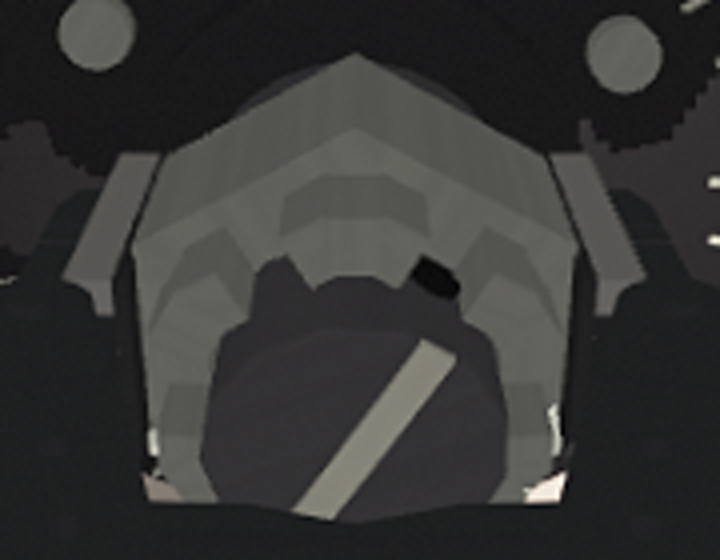

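The cross hole shows in the slot at zoom position (435,278). I'll add the last 0.02 rad.

servo_tool:
  translation:
    - [0, 0, 0]
    - [0, 0, 0]
    - [0, 0, 0]
  delta_rot:
    - [0, 0, 0.01]
    - [0, 0, 0.02]
    - [0, 0, 0.02]

```text
clock: 4.98
ee_pos: [576.8, -291.7, 35.7]
orientation: [0.001, 0.992, -0.125, 0.0]
wrist_force: [-2.7, -1.0, 5.6]
gripper_width: 45.0
```

```bash
python3 st.py
```

```text
{'clock': 4.9833, 'ee_pos': array([ 576.7543, -291.6712,   35.7398]), 'wrist_force': array([-2.6629, -1.0018,  5.5928]), 'ft_torque': array([-0.15  ,  0.3547, -0.0998]), 'gripper_width': 44.97082041235338, 'joint_vel': array([-0.0008,  0.0001, -0.0011,  0.0029,  0.0006, -0.009 ])} -104.30945808827164
```

Yaw is -104.31° against a target of -104.31°. I'll open the jaws, rise and check.

servo_tool:
  translation:
    - [0, 0, 0]
    - [0, 0, 0]
    - [0, 0, 0]
    - [0, 0, 0]
    - [0, 0, 0]
  delta_rot:
    - [0, 0, 0]
    - [0, 0, 0]
    - [0, 0, 0]
    - [0, 0, 0]
    - [0, 0, 0]
  hand: 0.085

```text
clock: 5.4
ee_pos: [576.7, -291.0, 35.0]
orientation: [-0.0, 0.992, -0.125, -0.0]
wrist_force: [0.3, -0.5, -0.0]
gripper_width: 85.1
```

servo_tool:
  translation:
    - [0, 0, -0.01]
    - [0, 0, -0.03]
    - [0, 0, -0.055]
    - [0, 0, -0.08]
    - [0, 0, -0.11]
  delta_rot:
    - [0, 0, 0]
    - [0, 0, 0]
    - [0, 0, 0]
    - [0, 0, 0]
    - [0, 0, 0]

```text
clock: 5.82
ee_pos: [576.2, -290.8, 146.2]
orientation: [-0.0, 0.992, -0.125, -0.001]
wrist_force: [-0.2, 0.2, -0.1]
gripper_width: 84.8
```

servo_tool:
  translation:
    - [-0.02, 0, -0.03]
    - [-0.04, 0, -0.06]
    - [-0.05, 0, -0.09]
    - [-0.05, 0, -0.09]
    - [-0.05, 0, -0.09]
  delta_rot:
    - [0, 0, 0]
    - [0, 0, 0]
    - [0, 0, 0]
    - [0, 0, 0]
    - [0, 0, 0]

```text
clock: 6.23
ee_pos: [528.7, -279.1, 239.1]
orientation: [0.001, 0.992, -0.125, 0.003]
wrist_force: [0.0, -0.4, -1.4]
gripper_width: 84.8
```

```bash
python3 st.py;python3 - <<'E'
from h import *
s=sense()
p,d=read_camera("wrist");cv2.imwrite("pics/w5.png",p);np.save("w5T.npy",toolT(s))
cv2.imwrite("pics/w5z.png",cv2.resize(p[150:240,205:305],None,fx=6,fy=6,interpolation=cv2.INTER_CUBIC))
E
```

```text
{'clock': 6.2333, 'ee_pos': array([ 528.6593, -279.1261,  239.0659]), 'wrist_force': array([ 0.0488, -0.388 , -1.3559]), 'ft_torque': array([-0.0269,  0.0392,  0.0113]), 'gripper_width': 84.75154364269619, 'joint_vel': array([ 0.0032,  0.0624,  0.0491,  0.0008, -0.0147,  0.0018])} -104.3415485942904
```

View pics/w5.png

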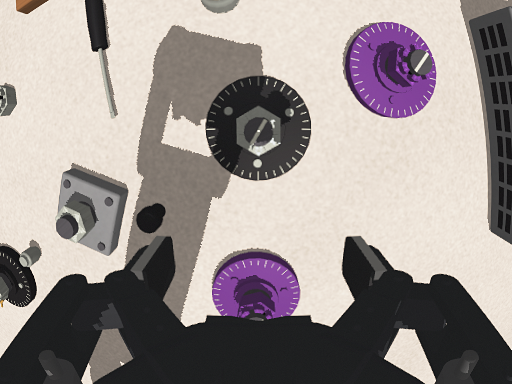

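View pics/w5z.png

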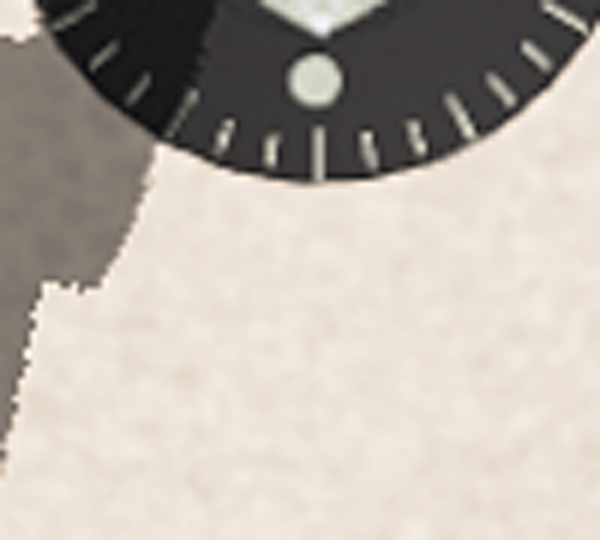

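```bash
python3 - <<'E'
from h import *
from scipy.ndimage import map_coordinates
p=cv2.imread("pics/w5.png");T=np.load("w5T.npy")
c=p[95:165,222:297].astype(float);c=255*(c/255)**.6
cv2.imwrite("pics/w5y.png",cv2.resize(c.astype(np.uint8),None,fx=8,fy=8,interpolation=cv2.INTER_CUBIC))
E
```

```text
(no output)
```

View pics/w5y.png

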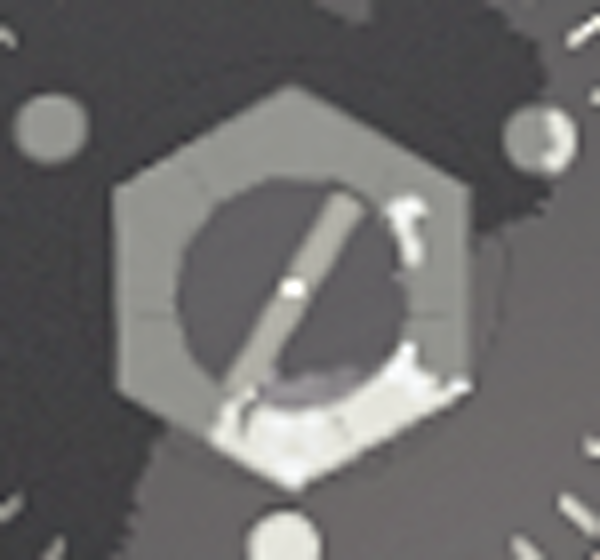

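```bash
python3 - <<'E'
from h import *
from scipy.ndimage import map_coordinates
p=cv2.imread("pics/w5.png");T=np.load("w5T.npy")
C=np.array([(291,85),(470,187),(470,383),(293,488),(117,390),(115,187)],float)
f=lambda q:(222+(q[0]+.5)/8-.5,95+(q[1]+.5)/8-.5)
g=cv2.cvtColor(p,cv2.COLOR_BGR2GRAY).astype(float)
L=np.array([onz("wrist",*f(q),88,T)[:2] for q in [(236,392),(350,195)]]);v=L[1]-L[0];print("line",L.mean(0),np.linalg.norm(v),np.degrees(np.arctan2(v[1],v[0]))%180)
P=np.array([onz("wrist",*f(q),70,T)[:2] for q in C]);d=P-P.mean(0)
print("corners",P.mean(0),np.degrees(np.arctan2(d[:,1],d[:,0]))%60,np.linalg.norm(d,axis=1))
Cp=np.array([f(q) for q in C]);ce=Cp.mean(0)
for i in range(6):
    a,b=Cp[i],Cp[(i+1)%6];t=(b-a)/np.linalg.norm(b-a);n=np.array([t[1],-t[0]]);n*=np.sign(n@((a+b)/2-ce));pts=[]
    for fr in np.linspace(.12,.88,25):
        q=a+(b-a)*fr;s=np.arange(-1.8,1.81,.1);Q=q+s[:,None]*n
        dp=-np.gradient(map_coordinates(g,[Q[:,1],Q[:,0]],order=1));dp[dp<0]=0
        pts.append(q+n*((s*dp).sum()/max(dp.sum(),1e-9)))
    W=np.array([onz("wrist",*q,70,T)[:2] for q in pts])
    vx,vy,x0,y0=cv2.fitLine(W.astype(np.float32),cv2.DIST_HUBER,0,.01,.01).ravel()
    print(i,"flat normal mod60",(np.degrees(np.arctan2(vy,vx))+90)%60)
# scribe via mask
k=8;gg=cv2.resize(p[95:165,222:297].astype(np.float32),None,fx=k,fy=k,interpolation=cv2.INTER_CUBIC).mean(2)
Y,X=np.mgrid[:gg.shape[0],:gg.shape[1]]
m=(gg>75)&((X-293)**2+(Y-293)**2<80**2);ys,xs=np.nonzero(m)
W=np.array([onz("wrist",*f((x,y)),88,T)[:2] for x,y in zip(xs,ys)]);w=W-W.mean(0);e,V=np.linalg.eigh(w.T@w);d=V[:,1]
print("scribe",np.degrees(np.arctan2(d[1],d[0]))%180,"mod60",np.degrees(np.arctan2(d[1],d[0]))%60,np.sqrt(12*e/len(W)))
t,_=read_camera("top");cv2.imwrite("pics/t5.png",t);s,_=read_camera("scene");cv2.imwrite("pics/s5.png",s)
E
```

```text
line [ 577.1224 -291.2313] 28.291334115545794 135.77870364684514
corners [ 576.9613 -291.2019] [46.0855 45.4367 47.1596 45.7131 46.0373 45.8418] [26.5455 26.6724 26.5986 26.7917 26.8702 26.7084]
0 flat normal mod60 15.342392
1 flat normal mod60 16.247925
2 flat normal mod60 15.90921
3 flat normal mod60 15.897354
4 flat normal mod60 16.117752
5 flat normal mod60 15.754021Traceback (most recent call last):
  File "<stdin>", line 24, in <module>
  File "h.py", line 14, in onz
    o,d=ray(n,u,v,T);return o+d*(z-o[2])/d[2]
        ~~~^^^^^^^^^
  File "h.py", line 6, in ray
    i=camera_info(n);K=i["intrinsics"]
ValueError: time passes only in moves, steps and waits
```

servo_tool:
  translation:
    - [0, 0, 0]
    - [0, 0, 0]
    - [0, 0, 0]
    - [0, 0, 0]
  delta_rot:
    - [0, 0, 0]
    - [0, 0, 0]
    - [0, 0, 0]
    - [0, 0, 0]

```text
clock: 6.62
ee_pos: [528.2, -278.6, 234.2]
orientation: [-0.0, 0.992, -0.125, -0.001]
wrist_force: [0.1, 0.2, -0.3]
gripper_width: 84.9
```

```bash
python3 - <<'E'
from h import *
from workcell import hand_in
s=sense();print(s["clock"],s["ee_pos"],s["wrist_force"],s["joint_vel"])
print(hand_in())
E
```

```text
6.6167 [ 528.1607 -278.6293  234.1867] [ 0.1235  0.2289 -0.2769] [ 0.0003 -0.006  -0.002   0.0001 -0.0015  0.0022]
the job is handed in; nothing more can be done
None
```

I gripped the unpinned stage's nut on two opposite flats and turned it clockwise about 28.6° (0.50 rad) to the next slot. Then I opened the jaws, backed the arm away, and handed in at 6.6 s.

- **Alignment:** in the wrist camera after release, the flat and slot direction averages 15.9° (mod 60°) and the scribed line measures 15.8°. The slot therefore lines up with the cross hole to about 0.2°. The six flats individually ranged from 15.3° to 16.2°.
- **Contact and forces:** the gripper is clear of everything with about 0 N at the wrist, and the highest wrist force I saw was about 6 N. The arm never went near the pinned stage.
- **Disagreement:** the top camera put the spindle about 4 mm off in x compared with the wrist camera. I used the wrist value, and it held: the final picture gave the same centre.
- **Checks not done:** the last script stopped with a camera-interface error. That lost a second, mask-based fit of the scribed line and the final overhead and scene pictures, so the final alignment rests on the wrist picture alone.

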